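# Sort the parts from a brake and oil service into their trays

### The arm

A 7-joint arm with a two-finger parallel gripper is mounted at the origin on the work surface. World frame = base frame: x ahead of the robot, y to its left, z up, the work surface at z = 0. Lengths are in m, angles in rad, forces in N, time in s.
With the tool pointing down it reaches from about 0.425 to 0.95 m from the base axis. Payload 4.7 kg.
Tool frame: the origin (TCP) lies at the centre of the arm's flange, where the gripper is bolted on; the fingertips stand 173 mm ahead of it and the grasp point (between the pads) lies 155 mm ahead of it; z points along the fingers, y is the line along which they close (so a half turn about z gives the same grasp; the last joint's range is limited). The gripper opens to 85 mm and grips with 20 to 120 N. Pads are 22 mm wide; open, the fingers measure 114 mm over their backs; the gripper's body (76 mm by 85 mm) begins 54 mm behind the grasp point. The pads swing forward as they close: fully open they stand 13 mm farther back than shut.
Start: joints at [1.101, 0.469, -0.049, 1.532, 0.024, 1.141, -0.082], TCP at [0.288, -0.61, 0.405] pointing down, gripper open.
Joint ranges: [-2.59, 2.59], [-0.33, 1.99], [-1.39, 1.29], [0.1, 2.45], [-1.04, 4.18], [0.21, 1.99], [-2.66, 2.66]. Speed limits (rad/s): [2.57, 2.57, 3.14, 3.14, 3.14, 3.14, 3.14].

### API

Orientations are given as [roll, pitch, yaw] about the fixed x, y, z axes, in that order (R = Rz(yaw) Ry(pitch) Rx(roll)).
In Python, from workcell import sense, camera, camera_model, close_job gives the robot as it stands. The module is installed in compiled form; this text tells all that it offers.
- The arm moves only by the tool drive_tool, never from a script. Its argument "rows" is text: rows parted by semicolons, each of 7 numbers parted by spaces: the turn, a rotation vector about the world's x, y, z in degrees, then the shift along the world's x, y, z in mm, then the closure, from 0 (fully open) to 1 (shut). In form: ax ay az x y z hand; .... A call has 1 to 20 rows; each row is the pose to reach, as a shift and turn from the pose commanded when the call began; what a row does not reach only later rows make up. A row lasts 1/8 s, in which the tool goes at most 62.5 mm and 10.7 degrees, less where a joint would pass 70% of its speed; a pose out of reach is approached as far as the arm can. A call with a gripper value outside its range is refused whole. The fingers move at their own pace and stop on an object; "grip_force" is the grip in N (left out, the last holds). Time passes only in rows, so rows that repeat a pose let the fingers close. It gives the time, the measured TCP pose, the force, the opening and the grip force at its end, in the units of the state.
- sense(): the state, without advancing time (a new reading comes with each control period).
- camera(name): name is "side" or "top"; returns the picture (420x560x3 uint8, red, green, blue); there is no depth.
- camera_model(name): a dict with "fx", "fy", "cx", "cy" (pixels), "rvec" (rotation vector, rad) and "tvec" (3), from world to camera coordinates, as OpenCV has them. Camera axes: x right, y down, z forward; pixel columns grow to the right and rows downward; lengths in m; the calibration is good to about 2 mm. A picture is of the moment at which its call begins. camera_model takes no time and is no camera call.
- close_job(): hands the job in; it is judged then, once.
The state is a dict: "clock": time; "q": joint angles; "joint_vel": joint speeds; "joint_torque": joint torques, N m; "ee_pos": TCP position; "tcp_rot": TCP orientation; "ft_force": force on the tool from outside, world axes, zero at the start; "moment": the same for the moment, N m; "finger_gap": opening from 0.0 (shut) to 1.0 (fully open); "grip_force": force on a finger pad.
Only numpy, scipy, OpenCV 4.12 (cv2) and the standard library are available. Lean on these libraries where they do the work, as an engineer would, in place of code of your own. Each camera call takes 0.05 s, during which the arm holds its last target. There are 200 camera calls.

### The job

Sort the parts on the garage bench into the trays: both wheel nuts into the yellow tray, both brake pads into the grey tray and the oil filter into the green tray. Every part must rest directly on its tray's floor the way up it is now: nuts and filter standing upright on their flat ends, pads lying flat side by side with the red plate underneath, nothing stacked or leaning on a rim. Leave the grease tin and the screwdriver where they are.

Things in the scene. Friction and masses are not known exactly. Their poses are not given: they have to be found in the camera images.
- nut_a: Bright steel domed wheel nut, standing on its flat end on the bench: a hexagon 27 mm across flats (31 mm across corners) and 30 mm high, topped by a dome 26 mm wide; 44 mm tall overall, about 120 g. Origin: centre of its underside; z up through the dome; one pair of hexagon flats faces its +y and -y (others every 60 degrees about z). There are two alike, nut_a and nut_b.
- nut_b: Bright steel domed wheel nut, standing on its flat end on the bench: a hexagon 27 mm across flats (31 mm across corners) and 30 mm high, topped by a dome 26 mm wide; 44 mm tall overall, about 120 g. Origin: centre of its underside; z up through the dome; one pair of hexagon flats faces its +y and -y (others every 60 degrees about z). There are two alike, nut_a and nut_b.
- pad_a: Small disc-brake pad lying flat on its backing plate: a red plate 84 mm long with its end tabs, 38 mm wide, 5 mm thick, with two dark grey friction blocks on top that are 40 mm wide and span the middle 69 mm of the length; 16 mm high overall, about 170 g. Origin: centre of its underside; x along its length, y across its 40 mm width (grip it across y), z up. There are two alike, pad_a and pad_b.
- pad_b: Small disc-brake pad lying flat on its backing plate: a red plate 84 mm long with its end tabs, 38 mm wide, 5 mm thick, with two dark grey friction blocks on top that are 40 mm wide and span the middle 69 mm of the length; 16 mm high overall, about 170 g. Origin: centre of its underside; x along its length, y across its 40 mm width (grip it across y), z up. There are two alike, pad_a and pad_b.
- oil_filter: Spin-on oil filter: a blue painted steel canister with a white band, standing upright on its dark sealing end: cylinder 62 mm in diameter, 75 mm tall, about 250 g, smooth to grip all round. Origin: centre of its underside; z up along its axis.
- tray_yellow: Shallow open yellow plastic tray for the wheel nuts, fixed to the bench: 130 mm (its x) by 190 mm (its y) outside, 22 mm high, walls and floor 4 mm thick, so the inside is 122 by 182 mm and its floor is 4 mm above the bench. Origin: centre of its underside (on the bench); z up. The three trays differ only in colour and may stand in any order, turned up to 0.2 rad.
- tray_grey: Shallow open grey plastic tray for the brake pads, fixed to the bench: 130 mm (its x) by 190 mm (its y) outside, 22 mm high, walls and floor 4 mm thick, so the inside is 122 by 182 mm and its floor is 4 mm above the bench. Origin: centre of its underside (on the bench); z up. The three trays differ only in colour and may stand in any order, turned up to 0.2 rad.
- tray_green: Shallow open green plastic tray for the oil filter, fixed to the bench: 130 mm (its x) by 190 mm (its y) outside, 22 mm high, walls and floor 4 mm thick, so the inside is 122 by 182 mm and its floor is 4 mm above the bench. Origin: centre of its underside (on the bench); z up. The three trays differ only in colour and may stand in any order, turned up to 0.2 rad.
- grease_tin: Bystander: small tin with an orange label, 66 mm in diameter and 65 mm tall, standing on the bench at the left (+y) edge of the work. Origin: centre of its underside. To be left alone.
- screwdriver: Bystander: screwdriver about 200 mm long lying on the bench at the right (-y) edge of the work, roughly along x. Origin: at its mid-length, at bench level; x along the blade. To be left alone.
Things that resemble listed ones, but are neither listed nor needed, are in the scene too. Leave any blue or purple look-alike of the pad_b alone.

How it is judged:
By the outcome, as a careful person would: the job done as asked, in the order asked, and still so for the second after the job is handed in, with the robot touching nothing.
It also fails if it takes over 122 s, if anything falls off the work surface, if the arm or the gripper's body presses on something with over 40 N, if the wrist force passes 120 N, or if a joint passes its speed limit or range.

## Working session

There is one attempt and no reset: what is moved stays moved. The work goes in short steps, Python scripts to look and compute and a tool call to move; the robot and the scene stay as the last step left them, time stands still between calls to the robot, and variables do not carry over. Pictures are saved under pics/ and viewed, at most 14 in all, crops included, and the job is handed in when it is done.

Besides the shell and the picture viewer there is one more tool, called after "Call:" by a JSON object that holds its "api" and its "payload". drive_tool: Moves the arm, as the interface text tells. Its arguments: {"type":"object","properties":{"rows":{"type":"string"},"grip_force":{"type":"number"}},"required":["rows"]}

```bash
mkdir -p pics
python3 - <<'E'
from workcell import *
import cv2
for n in("top","side"):
    cv2.imwrite(f"pics/{n}0.png",camera(n)[:,:,::-1]); print(camera_model(n))
print(sense())
E
```

```text
{'fx': 481.75913263088, 'fy': 481.75913263088, 'cx': 272.5570899623738, 'cy': 211.1805976317293, 'rvec': array([ 2.18786607, -2.14061631,  0.10163644]), 'tvec': array([-0.00726591,  0.45590836,  1.41051263])}
{'fx': 402.8602686555065, 'fy': 402.8602686555065, 'cx': 280.32381625576375, 'cy': 215.8230268197238, 'rvec': array([ 0.83151681, -2.59588934,  1.04976127]), 'tvec': array([0.35410252, 0.22122935, 0.9515914 ])}
{'clock': 0.1, 'q': array([ 1.1010578 ,  0.46937059, -0.04858608,  1.53357148,  0.02409713,
        1.14103831, -0.08228432]), 'joint_vel': array([-0.00038985, -0.00230177,  0.00053625, -0.00265492, -0.00059246,
        0.00021631,  0.00011171]), 'joint_torque': array([ 6.33722957e-04, -5.11515248e+01, -4.70469065e-02, -2.38392287e+01,
        1.07427806e-02,  4.40567455e-03, -1.24605376e-05]), 'ee_pos': array([ 0.28794386, -0.61025595,  0.40376073]), 'tcp_rot': array([-3.13979158e+00,  6.58416758e-05,  4.40874105e-01]), 'ft_force': array([-0.40716808, -0.11745198, -0.20582925]), 'moment': array([-0.03814601,  0.03701078, -0.01629831]), 'grip_force': 0.0, 'finger_gap': 1.0028069881875654}
```

View pics/top0.png

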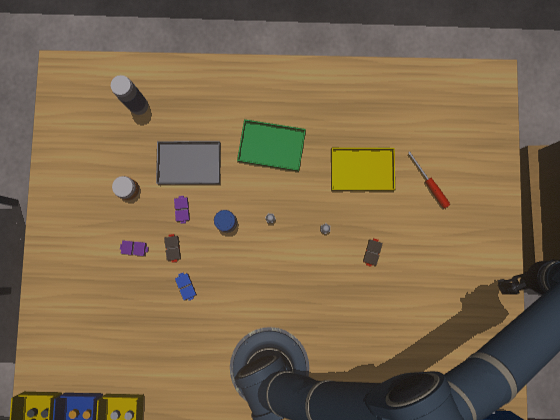

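View pics/side0.png

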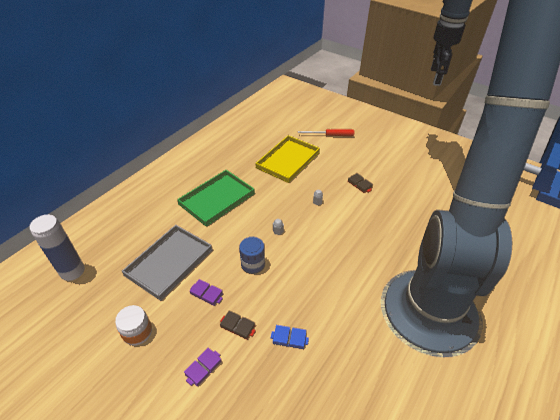

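The top view shows image up as +x and left as +y. The grey tray is at (189,163), green at (272,146) and yellow at (363,170). The filter is at (225,221), the nuts at (270,218) and (325,229), and the real pads (dark with red tabs) at (172,248) and (372,252). There are purple look-alikes at (182,209) and (134,248), and a blue one at (186,287).

```bash
cat > h.py <<'E'
import numpy as np, cv2
from workcell import *
from scipy.optimize import least_squares
def cam(n):
    m=camera_model(n); K=np.array([[m['fx'],0,m['cx']],[0,m['fy'],m['cy']],[0,0,1]])
    return K,cv2.Rodrigues(m['rvec'])[0],m['tvec'],m
def w(n,uv,z):
    K,R,t,_=cam(n); uv=np.atleast_2d(uv).astype(float)
    d=(R.T@np.linalg.inv(K)@np.c_[uv,np.ones(len(uv))].T).T; c=-R.T@t
    return (c+d*((z-c[2])/d[:,2])[:,None])[:,:2]
def p(n,X):
    K,_,_,m=cam(n); return cv2.projectPoints(np.float64(X),m['rvec'],m['tvec'],K,None)[0][:,0]
def blob(mask,c,r):
    k=np.zeros(mask.shape,np.uint8); k[c[1]-r:c[1]+r+1,c[0]-r:c[0]+r+1]=255
    k&=mask.astype(np.uint8)*255
    n,l,s,ce=cv2.connectedComponentsWithStats(k)
    i=1+s[1:,4].argmax(); return np.argwhere(l==i)[:,::-1]
E
python3 - <<'E'
from h import *
I=cv2.imread('pics/top0.png'); H=cv2.cvtColor(I,cv2.COLOR_BGR2HSV).astype(int); h,s,v=H[...,0],H[...,1],H[...,2]
def rect(name,px,z):
    q=w('top',px,z)*1000; (c,sz,a)=cv2.minAreaRect(q.astype(np.float32))
    b=q-q.mean(0); e,V=np.linalg.eigh(b.T@b); d=V[:,1]
    print(name,np.round(c,1),np.round(sz,1),round(a,1),'mean',np.round(q.mean(0),1),'major ang',round(np.degrees(np.arctan2(d[1],d[0]))%180,1),len(px))
rect('grey',blob((s<60)&(v>50),(189,163),40),.022)
rect('green',blob((h>40)&(h<90)&(s>90),(272,146),45),.022)
rect('yellow',blob((h>22)&(h<35)&(s>190),(363,170),42),.022)
wood=(h>8)&(h<25)&(s>60)&(v>110)
for n,c,r in(('pad1',(172,248),18),('pad2',(372,252),18)): rect(n,blob(~wood,c,r),.010)
rect('filter',blob((h>95)&(h<125)&(s>100),(225,221),20),.072)
for n,c in(('nut1',(270,218)),('nut2',(325,229))): rect(n,blob(s<70,c,9),.03)
rect('purpA',blob((h>125)&(h<160)&(s>60),(182,209),18),.01)
rect('purpB',blob((h>125)&(h<160)&(s>60),(134,248),18),.01)
rect('tin',blob(s<60,(123,187),18),.065)
T=cv2.imread('pics/top0.png'); S=cv2.imread('pics/side0.png')
f=lambda im,x,y,r:cv2.resize(im[y-r:y+r,x-r:x+r],(260,260),interpolation=cv2.INTER_CUBIC)
cv2.imwrite('pics/c1.png',np.vstack([np.hstack([f(T,172,248,20),f(T,372,252,20),f(T,225,221,20)]),np.hstack([f(T,270,218,13),f(S,278,226,15),f(S,318,197,15)])]))
E
```

```text
grey [599.9 262.1] [128.7 189.7] 1.2 mean [598.9 260.3] major ang 93.5 2626
green [658.9  11.9] [189.4 129.7] 81.9 mean [657.2  11.7] major ang 82.0 2576
yellow [ 591.6 -266.3] [128.2 186.6] 0.5 mean [ 589.6 -264.4] major ang 91.5 2554
pad1 [341.6 300.6] [81.7 44.9] 7.2 mean [340.7 299.8] major ang 9.9 372
pad2 [ 341.6 -296.3] [42.6 81.1] 75.3 mean [ 341.3 -296.2] major ang 165.1 364
filter [422.6 141.1] [56.9 56.5] 65.1 mean [422.2 140.9] major ang 93.1 330
nut1 [436.   10.4] [29.2 26.5] 27.8 mean [435.2  10.1] major ang 86.7 76
nut2 [ 408.8 -154.6] [29.6 26.5] 0.7 mean [ 408.5 -153.3] major ang 161.6 80
purpA [438.2 276.2] [39.1 39.2] 2.5 mean [439.1 275.6] major ang 76.1 157
purpB [336.8 396.1] [38.7 42. ] 1.3 mean [336.8 398.1] major ang 49.6 165
tin [513.5 438.5] [67.7 61. ] 64.8 mean [513.9 438.5] major ang 63.2 405
```

View pics/c1.png

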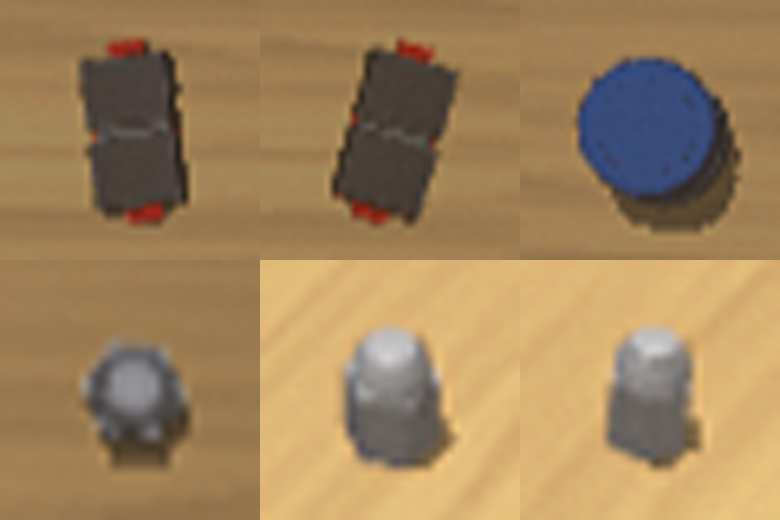

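The crop shows both pads clearly. Nut1 has corners toward ±y, so its flats face ±x. Next I'll refine the pad poses, the spacing to the look-alikes and nut2's yaw.

Run:
```python
from h import *
I=cv2.imread('pics/top0.png'); 
def rect(name,px,z):
    q=w('top',px,z)*1000; (c,sz,a)=cv2.minAreaRect(q.astype(np.float32))
    b=q-q.mean(0); e,V=np.linalg.eigh(b.T@b); d=V[:,1]
    print(name,np.round(c,1),np.round(sz,1),round(a,1),'mean',np.round(q.mean(0),1),'major',round(np.degrees(np.arctan2(d[1],d[0]))%180,1),'std',np.round(np.sqrt(e/len(q)*12),1))
B,G,R=[I[...,i].astype(int) for i in range(3)]
dark=(R-B<28)&(R<110)
rect('pad1',blob(dark,(172,248),18),.016);rect('pad2',blob(dark,(372,252),18),.016)
red=(R>120)&(G<60)
for n,c in(('pad1',(172,248)),('pad2',(372,252))):
    m=np.zeros(red.shape,bool);m[c[1]-20:c[1]+20,c[0]-20:c[0]+20]=1
    q=w('top',np.argwhere(m&red)[:,::-1],.005)*1000; up=q[:,0]>q[:,0].mean()+20; dn=q[:,0]<q[:,0].mean()-20
    print(n,'tabs',q[up].mean(0).round(1),q[dn].mean(0).round(1))
pur=(B>G+25)&(R>G+15)
for n,c in(('purpA',(182,209)),('purpB',(134,248))):
    m=np.zeros(red.shape,bool);m[c[1]-20:c[1]+20,c[0]-20:c[0]+20]=1
    px=np.argwhere(m&pur)[:,::-1]; rect(n,px,.012); q=w('top',px,.012)*1000; print(q.min(0).round(),q.max(0).round())
# nut render-fit by corner radius profile
S=cv2.imread('pics/side0.png')
f=lambda im,x,y,r:cv2.resize(im[y-r:y+r,x-r:x+r],(390,390),interpolation=cv2.INTER_CUBIC)
cv2.imwrite('pics/c2.png',np.hstack([f(I,270,218,11),f(I,325,229,11)]))
# compare with projections of two nuts at nominal, yaw 0..50
g=cv2.cvtColor(I,cv2.COLOR_BGR2HSV).astype(int)[...,1]
gs=cv2.cvtColor(S,cv2.COLOR_BGR2HSV).astype(int)[...,1]
def hexa(c,yaw,z,r=.0156): 
    a=np.radians(yaw+60*np.arange(6)); return np.c_[c[0]+r*np.cos(a),c[1]+r*np.sin(a),np.full(6,z)]
for n,c0 in(('nut1',(.4355,.0102)),('nut2',(.4085,-.1535))):
  best=[]
  for yaw in range(0,60,5):
   for dx in np.arange(-4,4.1,1):
    for dy in np.arange(-4,4.1,1):
     c=(c0[0]+dx/1e3,c0[1]+dy/1e3); e=0
     for im,nm in((g,'top'),(gs,'side')):
      P=np.vstack([p(nm,hexa(c,yaw,0)),p(nm,hexa(c,yaw,.03)),p(nm,hexa(c,yaw,.044,.008))])
      u,v=P.mean(0).astype(int); sub=im[v-16:v+16,u-16:u+16].astype(np.uint8)
      sub=cv2.resize(sub,None,fx=8,fy=8,interpolation=cv2.INTER_LINEAR)
      M=np.zeros(sub.shape,np.uint8); cv2.fillConvexPoly(M,cv2.convexHull(np.int32((P-[u-16,v-16]+.5)*8)),1)
      e+=np.mean((sub<70)!=(M>0))
     best.append((round(e,4),yaw,c[0].round(4),c[1].round(4)))
  best.sort(); print(n,best[:3],[min(b for b in best if b[1]==y)[0].round(3) for y in range(0,60,5)])
```

```text
pad1 [340.6 298.7] [69.  41.4] 8.8 mean [341.  298.5] major 8.7 std [41.  68.2]
pad2 [ 341.5 -295.5] [39.8 68.7] 73.8 mean [ 341.9 -295.7] major 165.0 std [39.1 68.1]
pad1 tabs [379.  306.7] [303.1 292.9]
pad2 tabs [ 379.3 -305.5] [ 304.7 -284.7]
purpA [457.7 278. ] [80.2 39.4] 6.8 mean [458. 278.] major 7.9 std [38.4 76.9]
[419. 256.] [497. 301.]
purpB [337.9 415.2] [82.6 39.5] 86.1 mean [338.2 417. ] major 85.1 std [38.5 77.5]
[317. 374.] [358. 456.]Traceback (most recent call last):
  File "<stdin>", line 35, in <module>
  File "h.py", line 12, in p
    K,_,_,m=cam(n); return cv2.projectPoints(np.float64(X),m['rvec'],m['tvec'],K,None)[0][:,0]
            ~~~^^^
  File "h.py", line 5, in cam
    m=camera_model(n); K=np.array([[m['fx'],0,m['cx']],[0,m['fy'],m['cy']],[0,0,1]])
ValueError: time passes only in moves, steps and waits
```

View pics/c2.png

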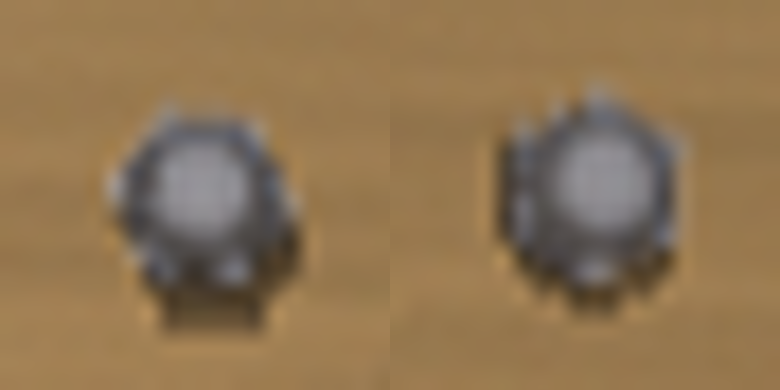

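Nut2 has its corners at ±x, so its flats face ±y. Nut1 has corners at about ±y, at roughly 85°. The purple parts are clear of pad1 (y at least 374, against the pad edge at 320).

Run:
```python
from h import *
print(w('top',[(269.95,217.1),(325.5,227.9)],.044)*1000)
K,R,t,m=cam('top'); print((-R.T@t)*1000)
# side check: dome tops from side cam
print(w('side',[(277.7,220.5),(318.2,191.5)],.043)*1000)
s=sense(); print(s['ee_pos'],np.degrees(s['tcp_rot']))
```

```text
[[ 436.24450448    9.7295446 ]
 [ 408.07424204 -153.20736036]]
[ 308.94906884  -11.75946985 1449.78042647]
[[ 436.87933184    8.95825592]
 [ 408.7206979  -153.77608269]]
[ 0.28794386 -0.61025595  0.40376073] [-1.79896806e+02  3.77245014e-03  2.52602255e+01]
```

Call:
{"api": "drive_tool", "payload": {"rows": "0 0 -10 40 60 -20 0;0 0 -20 70 120 -60 0;0 0 -25.3 100 180 -100 0;0 0 -25.3 110 240 -120 0;0 0 -25.3 115 300 -120 0;0 0 -25.3 118 360 -120 0;0 0 -25.3 120 420 -120 0;0 0 -25.3 120.5 456.5 -120 0;0 0 -25.3 120.5 456.5 -120 0;0 0 -25.3 120.5 456.5 -120 0;0 0 -25.3 120.5 456.5 -120 0", "grip_force": 40}}

```text
clock: 1.48
ee_pos: [0.4085, -0.1555, 0.2847]
tcp_rot: [3.141, -0.0, -0.004]
ft_force: [0.2, -1.1, -0.0]
finger_gap: 1.002
grip_force: 0.0
```

Call:
{"api": "drive_tool", "payload": {"rows": "0 0 0 0 2 -40 0;0 0 0 0 2 -75 0;0 0 0 0 2 -90 0;0 0 0 0 2 -100 0;0 0 0 0 2 -104 0;0 0 0 0 2 -104 0;0 0 0 0 2 -104 0;0 0 0 0 2 -104 0.8;0 0 0 0 2 -104 0.8;0 0 0 0 2 -104 0.8;0 0 0 0 2 -104 0.8;0 0 0 0 2 -104 0.8;0 0 0 0 2 -104 0.8;0 0 0 0 2 -104 0.8"}}

```text
clock: 3.22
ee_pos: [0.4087, -0.1521, 0.181]
tcp_rot: [3.141, -0.001, -0.001]
ft_force: [-0.4, -0.8, 5.2]
finger_gap: 0.305
grip_force: 39.7
```

Run:
```python
from h import *
a=camera('side');b=camera('top')
f=lambda im,x,y,r:cv2.resize(im[y-r:y+r,x-r:x+r],(390,390),interpolation=cv2.INTER_CUBIC)
cv2.imwrite('pics/g1.png',np.hstack([f(a,318,190,40),f(b,325,229,40)])[:,:,::-1]); print(sense())
```

```text
{'clock': 3.325, 'q': array([ 0.33309457,  0.44772161, -0.08907509,  2.26066212,  0.09178655,
        0.43579654, -1.40206406]), 'joint_vel': array([-0.0005708 , -0.00116038, -0.00026485,  0.00160387,  0.00084709,
       -0.00088786, -0.00050731]), 'joint_torque': array([-1.84022994e-01, -3.48087859e+01, -4.24085772e-01, -1.03773379e+01,
       -3.34005360e-02, -1.89006287e-01, -1.29872831e-03]), 'ee_pos': array([ 0.40868572, -0.1520589 ,  0.18101869]), 'tcp_rot': array([ 3.14127461e+00, -5.09094847e-04, -7.99837800e-04]), 'ft_force': array([-0.91467579, -0.56343028,  5.78440857]), 'moment': array([-0.08211893,  0.13909787, -0.03953005]), 'grip_force': 39.74889160366729, 'finger_gap': 0.3044238912427904}
```

View pics/g1.png

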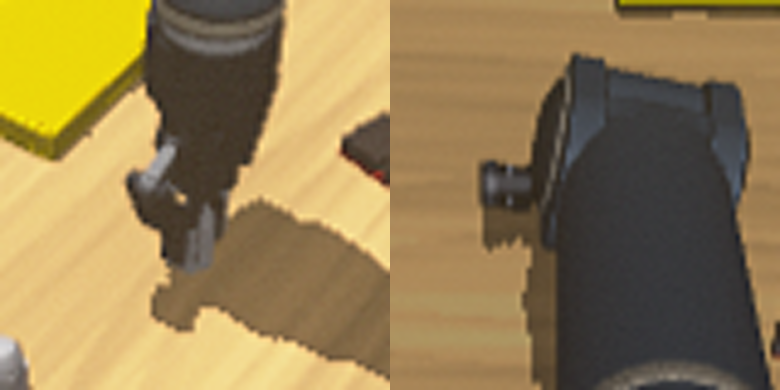

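Call:
{"api": "drive_tool", "payload": {"rows": "0 0 0 0 0 20 0.8;0 0 0 0 0 60 0.8;0 0 0 30 -20 90 0.8;0 0 0 75 -60 90 0.8;0 0 0 120 -100 90 0.8;0 0 0 165 -135 90 0.8;0 0 0 181 -148 90 0.8;0 0 0 181 -148 90 0.8;0 0 0 181 -148 60 0.8;0 0 0 181 -148 35 0.8;0 0 0 181 -148 20 0.8;0 0 0 181 -148 20 0.8;0 0 0 181 -148 20 0.8"}}

```text
clock: 4.95
ee_pos: [0.5898, -0.2999, 0.2017]
tcp_rot: [3.141, -0.001, -0.001]
ft_force: [0.6, 0.5, -1.0]
finger_gap: 0.307
grip_force: 39.6
```

Call:
{"api": "drive_tool", "payload": {"rows": "0 0 0 0 0 -8 0.8;0 0 0 0 0 -13 0.8;0 0 0 0 0 -15 0.8;0 0 0 0 0 -16 0.8;0 0 0 0 0 -16 0.8;0 0 0 0 0 -16 0.8"}}

```text
clock: 5.7
ee_pos: [0.5895, -0.3, 0.1851]
tcp_rot: [3.142, 0.0, -0.001]
ft_force: [-2.6, 1.6, 3.6]
finger_gap: 0.308
grip_force: 40.1
```

Call:
{"api": "drive_tool", "payload": {"rows": "0 0 0 0 0 -16 0.4;0 0 0 0 0 0 0.4;0 0 0 0 0 0 0.4;0 0 0 0 0 0 0.4;0 0 0 0 0 20 0.4;0 0 0 0 0 60 0.4;0 0 0 0 0 100 0.4;0 0 5 -15 50 100 0;0 0 10 -40 100 100 0;0 0 20 -70 150 100 0;0 0 28 -100 205 100 0;0 0 28 -130 260 100 0;0 0 28 -150 300 100 0;0 0 28 -153 310 100 0;0 0 28 -153 310 100 0;0 0 28 -153 310 100 0;0 0 28 -153 310 100 0"}}

```text
clock: 7.82
ee_pos: [0.4371, 0.0089, 0.2847]
tcp_rot: [3.141, -0.0, 0.485]
ft_force: [0.2, 0.9, 0.3]
finger_gap: 1.001
grip_force: 0.0
```

Call:
{"api": "drive_tool", "payload": {"rows": "0 0 0 -1 1 -40 0;0 0 0 -1 1 -75 0;0 0 0 -1 1 -90 0;0 0 0 -1 1 -100 0;0 0 0 -1 1 -104 0;0 0 0 -1 1 -104 0;0 0 0 -1 1 -104 0;0 0 0 -1 1 -104 0.8;0 0 0 -1 1 -104 0.8;0 0 0 -1 1 -104 0.8;0 0 0 -1 1 -104 0.8;0 0 0 -1 1 -104 0.8;0 0 0 -1 1 -104 0.8;0 0 0 -1 1 -104 0.8"}}

```text
clock: 9.57
ee_pos: [0.4357, 0.011, 0.181]
tcp_rot: [3.141, -0.0, 0.488]
ft_force: [-0.6, -0.5, 6.1]
finger_gap: 0.31
grip_force: 39.7
```

Run:
```python
from h import *
a=camera('side');b=camera('top')
f=lambda im,x,y,r:cv2.resize(im[y-r:y+r,x-r:x+r],(390,390),interpolation=cv2.INTER_CUBIC)
cv2.imwrite('pics/g2.png',np.hstack([f(a,288,160,35),f(b,363,170,36)])[:,:,::-1])
```

```text
(no output)
```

View pics/g2.png

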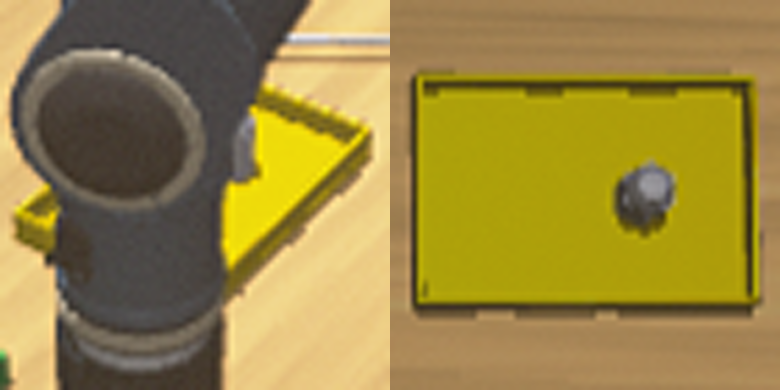

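Call:
{"api": "drive_tool", "payload": {"rows": "0 0 0 0 0 20 0.8;0 0 0 0 0 60 0.8;0 0 -5 15 -20 95 0.8;0 0 -10 40 -60 95 0.8;0 0 -20 70 -110 95 0.8;0 0 -28 105 -160 95 0.8;0 0 -28 140 -210 95 0.8;0 0 -28 154 -236 95 0.8;0 0 -28 154 -236 80 0.8;0 0 -28 154 -236 50 0.8;0 0 -28 154 -236 25 0.8;0 0 -28 154 -236 20 0.8;0 0 -28 154 -236 20 0.8;0 0 -28 154 -236 20 0.8"}}

```text
clock: 11.42
ee_pos: [0.5899, -0.2248, 0.2018]
tcp_rot: [3.141, -0.002, -0.0]
ft_force: [0.2, -0.2, -1.0]
finger_gap: 0.305
grip_force: 39.6
```

Call:
{"api": "drive_tool", "payload": {"rows": "0 0 0 0 0 -8 0.8;0 0 0 0 0 -13 0.8;0 0 0 0 0 -15 0.8;0 0 0 0 0 -16 0.8;0 0 0 0 0 -16 0.8;0 0 0 0 0 -16 0.8;0 0 0 0 0 -16 0.45;0 0 0 0 0 -16 0.45;0 0 0 0 0 -16 0.45;0 0 0 0 0 -16 0.45;0 0 0 0 0 0 0.45;0 0 0 0 0 50 0.45;0 0 0 0 0 90 0.45;0 0 0 0 0 90 0"}}

```text
clock: 13.18
ee_pos: [0.5909, -0.2254, 0.2959]
tcp_rot: [3.139, -0.009, -0.001]
ft_force: [0.3, -1.1, -0.3]
finger_gap: 0.744
grip_force: 0.0
```

Call:
{"api": "drive_tool", "payload": {"rows": "0 0 -5 -50 -14 0 0;0 0 -10 -100 -28 0 0;0 0 -15.3 -150 -42 0 0;0 0 -15.3 -200 -56 0 0.35;0 0 -15.3 -235 -66 -10 0.35;0 0 -15.3 -248 -70 -30 0.35;0 0 -15.3 -248 -70 -60 0.35;0 0 -15.3 -248 -70 -60 0.35;0 0 -15.3 -248 -70 -60 0.35;0 0 -15.3 -248 -70 -60 0.35"}}

```text
clock: 14.42
ee_pos: [0.3421, -0.2951, 0.2317]
tcp_rot: [3.141, -0.002, -0.267]
ft_force: [0.5, -0.2, -0.3]
finger_gap: 0.649
grip_force: 0.0
```

Call:
{"api": "drive_tool", "payload": {"rows": "0 0 0 0 0 -25 0.35;0 0 0 0 0 -40 0.35;0 0 0 0 0 -50 0.35;0 0 0 0 0 -55 0.35;0 0 0 0 0 -56 0.35;0 0 0 0 0 -56 0.35;0 0 0 0 0 -56 0.35", "grip_force": 60}}

```text
clock: 15.3
ee_pos: [0.3417, -0.2951, 0.1751]
tcp_rot: [3.141, -0.001, -0.268]
ft_force: [-0.3, -0.6, -0.8]
finger_gap: 0.651
grip_force: 0.0
```

Run:
```python
from h import *
a=camera('side')
x,y,r=360,180,45
cv2.imwrite('pics/g3.png',cv2.resize(a[y-r:y+r,x-r:x+r],(540,540),interpolation=cv2.INTER_CUBIC)[:,:,::-1])
```

```text
(no output)
```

View pics/g3.png

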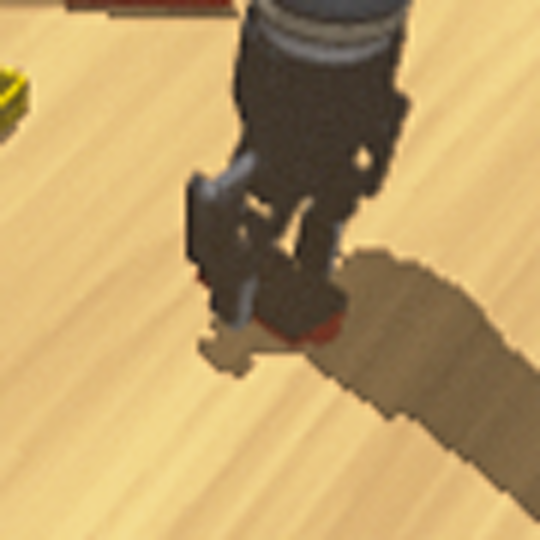

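The fingers straddle the pad, with their tips near the lower part of the block. I'll close them now.

Call:
{"api": "drive_tool", "payload": {"rows": "0 0 0 0 0 0 0.7;0 0 0 0 0 0 0.7;0 0 0 0 0 0 0.7;0 0 0 0 0 0 0.7;0 0 0 0 0 0 0.7;0 0 0 0 0 0 0.7"}}

```text
clock: 16.1
ee_pos: [0.3417, -0.2952, 0.1754]
tcp_rot: [3.141, -0.001, -0.268]
ft_force: [-0.7, 0.1, 6.1]
finger_gap: 0.451
grip_force: 60.2
```

Call:
{"api": "drive_tool", "payload": {"rows": "0 0 0 0 0 15 0.7;0 0 0 0 0 60 0.7;0 0 0 20 20 110 0.7;0 0 5 60 55 115 0.7;0 0 10 100 95 115 0.7;0 0 17.3 140 140 115 0.7;0 0 17.3 170 190 115 0.7;0 0 17.3 195 245 115 0.7;0 0 17.3 220 300 115 0.7;0 0 17.3 240 355 115 0.7;0 0 17.3 250 410 115 0.7;0 0 17.3 259 465 115 0.7;0 0 17.3 259 505 115 0.7;0 0 17.3 259 518 100 0.7;0 0 17.3 259 518 60 0.7;0 0 17.3 259 518 30 0.7;0 0 17.3 259 518 20 0.7;0 0 17.3 259 518 20 0.7;0 0 17.3 259 518 20 0.7"}}

```text
clock: 18.48
ee_pos: [0.6012, 0.2229, 0.1962]
tcp_rot: [-3.141, -0.002, 0.034]
ft_force: [-0.4, 0.6, -1.7]
finger_gap: 0.452
grip_force: 60.9
```

Call:
{"api": "drive_tool", "payload": {"rows": "0 0 0 0 0 -8 0.7;0 0 0 0 0 -13 0.7;0 0 0 0 0 -15 0.7;0 0 0 0 0 -16.5 0.7;0 0 0 0 0 -16.5 0.7;0 0 0 0 0 -16.5 0.7"}}

```text
clock: 19.23
ee_pos: [0.6003, 0.223, 0.1794]
tcp_rot: [3.141, 0.001, 0.034]
ft_force: [-2.4, -1.5, 7.7]
finger_gap: 0.448
grip_force: 61.8
```

Call:
{"api": "drive_tool", "payload": {"rows": "0 0 0 0 0 0 0.4;0 0 0 0 0 0 0.4;0 0 0 0 0 0 0.4;0 0 0 0 0 20 0.4;0 0 0 0 0 60 0.4;0 0 0 0 0 105 0.4;0 0 3 -50 15 110 0.35;0 0 7.2 -105 30 110 0.35;0 0 7.2 -160 45 110 0.35;0 0 7.2 -215 60 100 0.35;0 0 7.2 -250 73 75 0.35;0 0 7.2 -260 76 55 0.35;0 0 7.2 -260 76 55 0.35;0 0 7.2 -260 76 55 0.35;0 0 7.2 -260 76 55 0.35"}}

```text
clock: 21.1
ee_pos: [0.3417, 0.2991, 0.2342]
tcp_rot: [-3.141, -0.002, 0.158]
ft_force: [-0.0, -0.1, -0.5]
finger_gap: 0.654
grip_force: 0.0
```

Run:
```python
from h import *
a=camera('side');b=camera('top')
f=lambda im,x,y,r:cv2.resize(im[y-r:y+r,x-r:x+r],(390,390),interpolation=cv2.INTER_CUBIC)
cv2.imwrite('pics/g4.png',np.hstack([f(a,200,260,65),f(b,189,175,45)])[:,:,::-1])
```

```text
(no output)
```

View pics/g4.png

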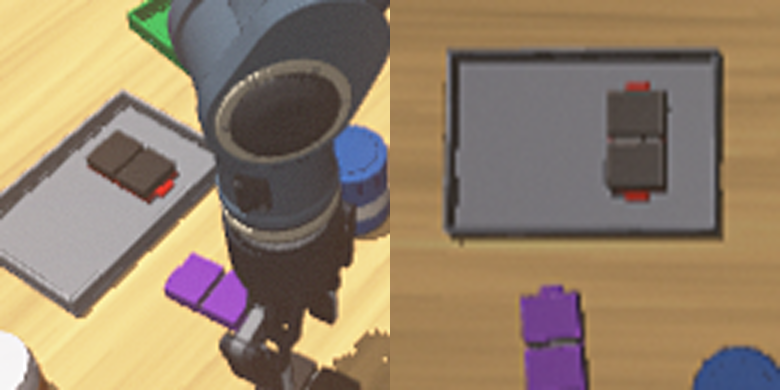

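The first pad lies flat inside the grey tray. Now I'll descend on the second one.

Call:
{"api": "drive_tool", "payload": {"rows": "0 0 0 -0.5 0 -25 0.35;0 0 0 -0.5 0 -45 0.35;0 0 0 -0.5 0 -54 0.35;0 0 0 -0.5 0 -58 0.35;0 0 0 -0.5 0 -59 0.35;0 0 0 -0.5 0 -59 0.35;0 0 0 -0.5 0 -59 0.7;0 0 0 -0.5 0 -59 0.7;0 0 0 -0.5 0 -59 0.7;0 0 0 -0.5 0 -59 0.7;0 0 0 -0.5 0 -59 0.7;0 0 0 -0.5 0 -59 0.7"}}

```text
clock: 22.7
ee_pos: [0.3402, 0.2991, 0.175]
tcp_rot: [-3.142, -0.001, 0.16]
ft_force: [-1.2, -0.8, 6.0]
finger_gap: 0.448
grip_force: 60.1
```

Call:
{"api": "drive_tool", "payload": {"rows": "0 0 0 0 0 15 0.7;0 0 0 0 0 60 0.7;0 0 0 20 0 105 0.7;0 0 -4 70 0 110 0.7;0 0 -7.2 125 0 110 0.7;0 0 -7.2 180 0 110 0.7;0 0 -7.2 230 0 110 0.7;0 0 -7.2 258 0 95 0.7;0 0 -7.2 258 0 60 0.7;0 0 -7.2 258 0 30 0.7;0 0 -7.2 258 0 20 0.7;0 0 -7.2 258 0 20 0.7;0 0 -7.2 258 0 20 0.7"}}

```text
clock: 24.32
ee_pos: [0.5985, 0.2994, 0.196]
tcp_rot: [-3.14, -0.002, 0.034]
ft_force: [0.6, 1.0, -1.4]
finger_gap: 0.45
grip_force: 61.1
```

Call:
{"api": "drive_tool", "payload": {"rows": "0 0 0 0 0 -8 0.7;0 0 0 0 0 -13 0.7;0 0 0 0 0 -15 0.7;0 0 0 0 0 -16.5 0.7;0 0 0 0 0 -16.5 0.7;0 0 0 0 0 -16.5 0.7"}}

```text
clock: 25.08
ee_pos: [0.5978, 0.299, 0.1791]
tcp_rot: [3.141, 0.001, 0.034]
ft_force: [-3.5, -1.8, 7.5]
finger_gap: 0.449
grip_force: 62.1
```

Call:
{"api": "drive_tool", "payload": {"rows": "0 0 0 0 0 0 0.4;0 0 0 0 0 0 0.4;0 0 0 0 0 0 0.4;0 0 0 0 0 20 0.4;0 0 0 0 0 60 0.4;0 0 0 0 0 110 0.4;0 0 0 -35 -30 110 0;0 0 0 -75 -65 110 0;0 0 0 -115 -105 110 0;0 0 0 -155 -140 110 0;0 0 0 -175.5 -158 110 0;0 0 0 -175.5 -158 110 0;0 0 0 -175.5 -158 110 0;0 0 0 -175.5 -158 110 0"}}

```text
clock: 26.82
ee_pos: [0.4235, 0.142, 0.2881]
tcp_rot: [-3.141, -0.001, 0.035]
ft_force: [0.1, 0.7, 0.2]
finger_gap: 1.004
grip_force: 0.0
```

Run:
```python
from h import *
a=camera('side');b=camera('top')
f=lambda im,x,y,r:cv2.resize(im[y-r:y+r,x-r:x+r],(390,390),interpolation=cv2.INTER_CUBIC)
cv2.imwrite('pics/g5.png',np.hstack([f(a,220,240,75),f(b,189,175,45)])[:,:,::-1])
```

```text
(no output)
```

View pics/g5.png

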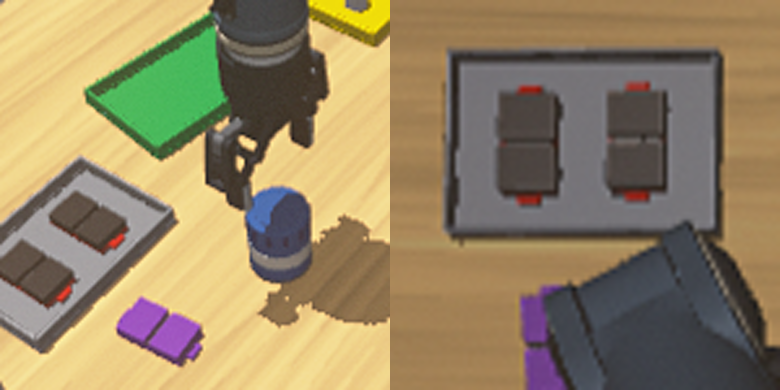

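Both pads lie flat side by side. The gripper is above the filter, so I'll descend and grip it.

Call:
{"api": "drive_tool", "payload": {"rows": "0 0 0 -1 -1 -20 0;0 0 0 -1 -1 -40 0;0 0 0 -1 -1 -60 0;0 0 0 -1 -1 -80 0;0 0 0 -1 -1 -90 0;0 0 0 -1 -1 -90 0;0 0 0 -1 -1 -90 0.5;0 0 0 -1 -1 -90 0.5;0 0 0 -1 -1 -90 0.5;0 0 0 -1 -1 -90 0.5;0 0 0 -1 -1 -90 0.5;0 0 0 -1 -1 -90 0.5"}}

```text
clock: 28.42
ee_pos: [0.4219, 0.1401, 0.1987]
tcp_rot: [-3.141, -0.002, 0.034]
ft_force: [-2.2, -1.9, 6.9]
finger_gap: 0.71
grip_force: 64.8
```

Call:
{"api": "drive_tool", "payload": {"rows": "0 0 0 0 0 15 0.5;0 0 0 0 0 50 0.5;0 0 0 20 -10 80 0.5;0 0 -4 65 -35 80 0.5;0 0 -10 110 -60 80 0.5;0 0 -10 155 -85 80 0.5;0 0 -10 200 -110 80 0.5;0 0 -10 236 -128 80 0.5;0 0 -10 236 -128 60 0.5;0 0 -10 236 -128 35 0.5;0 0 -10 236 -128 20 0.5;0 0 -10 236 -128 20 0.5;0 0 -10 236 -128 20 0.5"}}

```text
clock: 30.05
ee_pos: [0.6577, 0.0123, 0.2187]
tcp_rot: [-3.141, -0.001, -0.14]
ft_force: [0.9, 0.1, -3.1]
finger_gap: 0.715
grip_force: 66.1
```

Call:
{"api": "drive_tool", "payload": {"rows": "0 0 0 0 0 -8 0.5;0 0 0 0 0 -13 0.5;0 0 0 0 0 -15 0.5;0 0 0 0 0 -16.5 0.5;0 0 0 0 0 -16.5 0.5;0 0 0 0 0 -16.5 0.5"}}

```text
clock: 30.8
ee_pos: [0.6573, 0.012, 0.2028]
tcp_rot: [3.141, 0.001, -0.14]
ft_force: [-4.6, -0.2, 7.8]
finger_gap: 0.714
grip_force: 67.1
```

Call:
{"api": "drive_tool", "payload": {"rows": "0 0 0 0 0 0 0.05;0 0 0 0 0 0 0.05;0 0 0 0 0 0 0.05;0 0 0 0 0 0 0.05;0 0 0 0 0 20 0.05;0 0 0 0 0 60 0.05;0 0 0 0 0 110 0.05;0 0 0 0 0 150 0.05;0 0 0 -40 -40 170 0.05;0 0 0 -80 -80 170 0.05;0 0 0 -120 -120 170 0.05;0 0 0 -130 -180 170 0.05;0 0 0 -130 -240 170 0.05;0 0 0 -150 -300 170 0.05;0 0 0 -180 -350 170 0.05;0 0 0 -210 -400 170 0.05;0 0 0 -240 -450 170 0.05;0 0 0 -270 -500 170 0.05;0 0 0 -300 -540 170 0.05;0 0 0 -300 -540 170 0.05"}}

```text
clock: 33.3
ee_pos: [0.353, -0.5319, 0.3727]
tcp_rot: [3.138, 0.0, -0.149]
ft_force: [0.6, -0.2, -0.2]
finger_gap: 0.954
grip_force: 0.0
```

Run:
```python
from h import *
a=camera('side');b=camera('top')
cv2.imwrite('pics/f.png',np.hstack([cv2.resize(a[100:380,80:380],(400,373)),cv2.resize(b[80:320,100:460],(400,267))[:,:,:] if 0 else cv2.copyMakeBorder(cv2.resize(b[80:320,100:460],(400,267)),0,106,0,0,0)])[:,:,::-1])
f=lambda im,x,y,r:cv2.resize(im[y-r:y+r,x-r:x+r],(390,390),interpolation=cv2.INTER_CUBIC)
cv2.imwrite('pics/f2.png',np.hstack([f(a,288,158,36),f(a,217,190,45)])[:,:,::-1])
```

```text
(no output)
```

View pics/f.png

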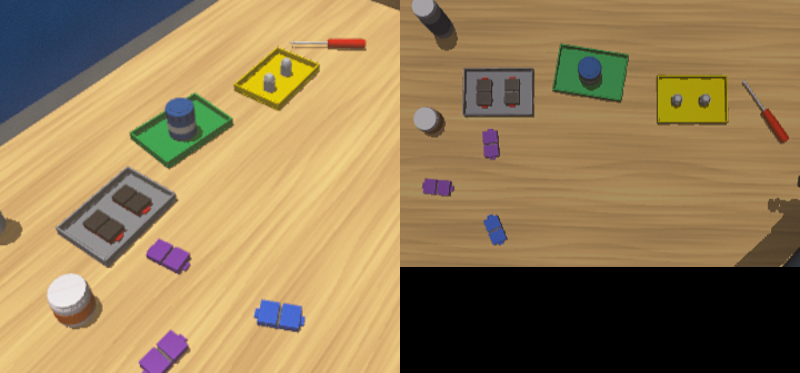

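View pics/f2.png

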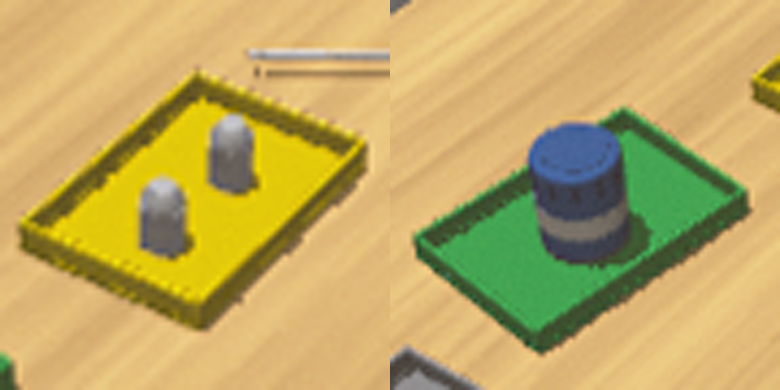

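All five parts stand or lie correctly in their trays, and the tin, screwdriver and look-alikes are where they were. I'm handing the job in.

```bash
python3 -c "
from workcell import *
print(close_job())"
```

```text
the job is handed in; nothing more can be done
None
```

The job is handed in at about 33 s: both nuts stand upright in the yellow tray, both pads lie flat in the grey and the filter stands in the green, with nothing else moved; one mistyped move briefly commanded the first nut 16 mm too far down as the gripper released it, and I have no peak force reading for that moment.

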